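# Butt a painted panel against its neighbour and lock the swing arm behind it

## Robot

A 7-joint arm with a two-finger parallel gripper is mounted at the origin on the work surface. World frame = base frame: x ahead of the robot, y to its left, z up, the work surface at z = 0. Lengths are in m, angles in rad, forces in N, time in s.
With the tool pointing down it reaches from about 0.4 to 0.85 m from the base axis. Payload 4.5 kg.
Tool frame: the origin (TCP) lies midway between the tips of the shut fingers; the grasp point (between the pads) lies 19 mm behind it; z points along the fingers, y is the line along which they close (so a half turn about z gives the same grasp; the last joint's range is limited). The gripper opens to 88 mm and grips with 3 to 60 N. Pads are 18 mm wide; open, the fingers measure 123 mm over their backs; the gripper's body (75 mm by 187 mm) begins 45 mm behind the grasp point.
Start: joints at [-1.299, 0.689, -0.195, 1.565, 0.157, 0.902, -0.215], TCP at [0.147, 0.607, 0.239] pointing down, gripper open.
Joint ranges: [-3.01, 3.01], [-0.46, 2.08], [-1.47, 1.51], [0.13, 2.56], [-1, 4.14], [0.04, 2.09], [-2.66, 2.66]. Speed limits (rad/s): [2.57, 2.57, 3.14, 3.14, 3.14, 3.14, 3.14].

## Interface

Orientations are given as a unit quaternion [x, y, z, w].
In Python, from plant import sensors, eyes, finish_job gives the robot as it stands.
- The arm moves only by the tool send_rows, never from a script. Its argument "rows" is text: rows parted by semicolons, each of 4 numbers parted by spaces: the shift along the tool's x, y, z normalised to -1 to 1, where 1 is 30 cm, then the turn about the tool's z normalised to -1 to 1, where 1 is 2 pi rad. A call has 1 to 10 rows; each row is the pose to reach, as a shift and turn from the pose commanded when the call began, along the tool's axes at that moment, turning the shorter way round; what a row does not reach only later rows make up. A row lasts 1/12 s, in which the tool goes at most 41.7 mm and 7.16 degrees, less where a joint would pass 70% of its speed; a pose out of reach is approached as far as the arm can. A call with a number of a shift or a turn outside -1 to 1 is refused whole. A call with a gripper value outside its range is refused whole. "jaw" is the closure, from -1 (fully open) to 1 (shut), set as the call begins (left out, the last holds). The fingers move at their own pace and stop on an object; "force" is the grip in N (left out, the last holds). Time passes only in rows, so rows that repeat a pose let the fingers close. It gives the time, the measured TCP pose, the force, the opening and the grip force at its end, in the units of the state.
- sensors.get_state(): the state, without advancing time (a new reading comes with each control period).
- eyes.snapshot(name): name is "scene" or "top" or "wrist"; returns (picture, depth): 420x560x3 uint8, red, green, blue; 420x560 float32, m along the optical axis (not along the pixel's ray), 0 where there is no reading.
- eyes.calibration(name): a dict with "fov_y" (degrees; the focal length in pixels is half the picture's height over the tangent of half this angle, whatever the lens; pixels are square), "cx", "cy" (the principal point, pixels), "world_from_camera" (4x4, takes a point from camera to world coordinates). Camera axes: x right, y down, z forward; pixel columns grow to the right and rows downward; lengths in m; the calibration is good to about 2 mm. A picture is of the moment at which its call begins: read the wrist's pose just before it. calibration takes no time and is no camera call; for the wrist camera it gives the pose at the moment of the call.
- finish_job(): hands the job in; it is judged then, once.
The state is a dict: "clock": time; "q": joint angles; "qd": joint speeds; "joint_torque": joint torques, N m; "tool_pos": TCP position; "eef_rot": TCP orientation; "contact_force": force on the tool from outside, world axes, zero at the start; "moment": the same for the moment, N m; "opening": opening from 0.0 (shut) to 1.0 (fully open); "finger_force": force on a finger pad.
Only numpy, scipy, OpenCV 4.12 (cv2) and the standard library are available. Lean on these libraries where they do the work, as an engineer would, in place of code of your own. Each camera call takes 0.05 s, during which the arm holds its last target. There are 200 camera calls.

## Task

On the joining jig, bring the loose orange panel up to the fixed blue one so that it lies flat with the gap closed, edges flush and in line, leaving the yellow swing arm parked meanwhile. Then pull up the arm's red sprung knob, swing the arm round behind the orange panel and let the plunger drop fully home in the hole between the two green marks, so that the arm is locked and the panel stays butted. Do not shift or tip the tins, the jar or the brush pot.

Things in the scene. Friction and masses are not known exactly. Their poses are not given: they have to be found in the camera images.
- jig: Plywood jig board fixed to the table, 330 x 380 x 12 mm, spans its own x -60..270, y -260..120 mm; place and yaw vary. Origin: on the table (z 0), under the middle of the seam. The fixed blue panel on it fills x -30..30, y 0..100, z 12..32 mm; its seam face is the plane y = 0, facing -y. Butted, the orange panel fills x -30..30, y -100..0.
- panel: Loose orange painted wooden panel, 60 mm (its x) x 100 mm (its y) x 20 mm thick, about 0.09 kg, lying flat on the jig's board, some way off the blue panel in the jig's -y direction and turned up to about 0.45 rad. Origin: centre of its underside (12 mm above the table on the board). It looks the same after a half turn.
- pivot (a point): Top of the swing arm's bar on its upright pivot axis, 46 mm above the table, at jig x 120, y -110 mm; a steel boss 26 mm wide and 7 mm high stands round it. The bar is yellow, 24 mm wide, z 36 to 46 mm; it reaches 84 mm from the pivot at the knob's end and 134 mm at the dog's end.
- swing_arm (a joint): Angle of the swing arm, rad, counter-clockwise from above; 0 = pin over the lock hole. At a, the knob's end points from the pivot along jig (cos a, sin a), the dog's end the other way. Starts parked at 1.17 to 1.73, pin down in the long parking slot, so it must turn clockwise. Light friction (0.12 N m), stays where left. The dog, a black 14 mm stud, hangs to z 15 mm, 120 mm from the pivot.
- lock_hole (a point): Centre of the lock hole's mouth, in the top of the aluminium index plate (an arc of 59 to 81 mm radius about the pivot), 24 mm above the table, at jig x 190, y -110 mm, between two green marks. The pin has about 1 mm of play in it. With the arm locked here the dog stands 3 mm behind the outer end of the butted orange panel.
- plunger (a joint): Lift of the sprung plunger, m: 0 = home (down), 0.016 = top stop. Its pin, 8 mm thick with a round tip, reaches 10 mm into the slot or hole when home; lift it 0.0105 or more to clear the plate; let go off the hole, it rests on the plate's top. The spring pushes down with about 4 N at home, 6 N at the top.
- knob (a point): Red round knob on the plunger, 28 mm diameter, 22 mm high, free to spin about its upright axis. The point is on that axis, 12 mm above the knob's underside, 70 mm from the pivot, 68 mm above the table when home; it rises with the plunger. The bar's top is 10 mm below the knob's underside. Grip it from above; mind the jar beside its path.
- white_tin: White paint tin with red paint, 94 mm diameter, 110 mm high, 0.8 kg, standing on the table on the jig's +y side; origin centre of underside. Leave alone.
- black_tin: Black paint tin with white paint, 94 mm diameter, 100 mm high, 0.8 kg, standing on the table at the jig's -y side near the arm's sweep; origin centre of underside. Leave alone.
- jar: Green jar with white cap, 56 mm diameter, 65 mm high, standing on the jig's board close outside the arc that the knob follows; origin centre of underside. Leave alone.
- brush_pot: Steel pot, 56 mm diameter, 85 mm high, with brushes up to 155 mm, standing on the table off the jig's -y edge, nearer the robot than the black tin; origin centre of underside. Leave alone.
Mind the look-alikes: they are no part of the job. Leave any black, pink or white look-alike of the panel alone.

How it is judged:
By the outcome, as a careful person would: the job done as asked, in the order asked, and still so for the second after the job is handed in, with the robot touching nothing.
It also fails if it takes over 48 s, if anything falls off the work surface, if the arm or the gripper's body presses on something with over 40 N, if the wrist force passes 120 N, or if a joint passes its speed limit or range.

## Working session

There is one attempt and no reset: what is moved stays moved. The work goes in short steps, Python scripts to look and compute and a tool call to move; the robot and the scene stay as the last step left them, time stands still between calls to the robot, and variables do not carry over. Pictures are saved under pics/ and viewed, at most 10 in all, crops included, and the job is handed in when it is done.

Besides the shell and the picture viewer there is one more tool, called after "Request:" by a JSON object that holds its "op" and its "data". send_rows: Moves the arm, as the interface text tells. Scaled input: -1 to 1 covers 30 cm each way for a shift and 2 pi rad each way for a turn. Its arguments: {"type":"object","properties":{"rows":{"type":"string"},"jaw":{"type":"number"},"force":{"type":"number"}},"required":["rows"]}

```bash
ls; mkdir -p pics; python3 - <<'E'
from plant import sensors, eyes
import cv2, numpy as np
s=sensors.get_state(); print(s['clock'],s['tool_pos'],s['eef_rot'],s['opening'])
for n in ['scene','top']:
    c=eyes.calibration(n); p,d=eyes.snapshot(n)
    np.savez(f'pics/{n}0.npz',p=p,d=d,M=c['world_from_camera'],k=[c['fov_y'],c['cx'],c['cy']])
    cv2.imwrite(f'pics/{n}0.png',p[:,:,::-1]); print(n,c['fov_y'],c['cx'],c['cy'],np.round(c['world_from_camera'],3).tolist())
a=cv2.imread('pics/scene0.png');b=cv2.imread('pics/top0.png')
E
```

```text
pics
0.0 [0.14714269 0.60678392 0.23792394] [ 1.18578045e-01  9.92944322e-01 -9.05933835e-04 -2.75102370e-05] 0.9984733005603394
scene 55.21041845511674 281.67676880412034 214.7276423651381 [[-0.787, 0.485, -0.381, 0.97], [0.616, 0.63, -0.472, 0.502], [0.011, -0.607, -0.795, 1.003], [0.0, 0.0, 0.0, 1.0]]
top 45.46138226900264 285.27907624126397 211.3559160242165 [[0.101, -0.973, 0.206, 0.193], [-0.995, -0.099, 0.018, -0.058], [0.003, -0.207, -0.978, 1.531], [0.0, 0.0, 0.0, 1.0]]
```

View pics/top0.png

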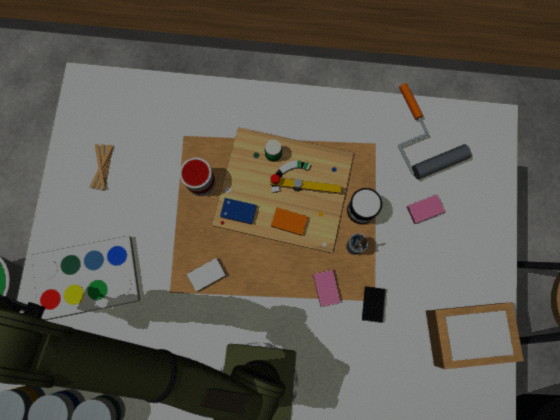

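View pics/scene0.png

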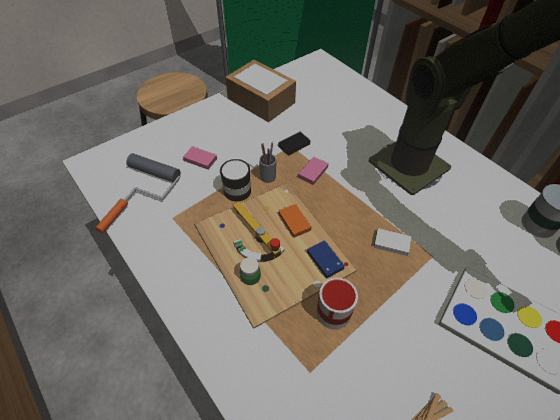

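The top view shows the orange panel at (290,221), the blue panel at (239,210), the yellow arm from (275,182) to (343,189) and the red knob at (275,180). The jar is at (273,150), the black tin at (366,205) and the pot at (358,244). The loose orange block on the board is the only orange panel. The other look-alikes are pink (327,288) and (426,208), black (373,304) and white (207,274), all off the board.

```bash
cat > h.py <<'E'
import cv2, numpy as np
from plant import sensors, eyes
from scipy.spatial.transform import Rotation as R
def snap(n,tag):
    c=eyes.calibration(n); p,d=eyes.snapshot(n)
    np.savez(f'pics/{tag}.npz',p=p,d=d,M=c['world_from_camera'],k=[c['fov_y'],c['cx'],c['cy']])
    cv2.imwrite(f'pics/{tag}.png',p[:,:,::-1]); return load(tag)
def load(tag):
    z=np.load(f'pics/{tag}.npz'); return dict(p=z['p'],d=z['d'],M=z['M'],f=210/np.tan(np.radians(z['k'][0]/2)),c=z['k'][1:])
def onplane(v,px,z):
    px=np.atleast_2d(px).astype(float); r=np.c_[(px-v['c'])/v['f'],np.ones(len(px))]@v['M'][:3,:3].T
    o=v['M'][:3,3]; return o+r*((z-o[2])/r[:,2])[:,None]
def cloud(v,m):
    y,x=np.nonzero(m&(v['d']>0)); d=v['d'][y,x]
    return (np.c_[(np.c_[x,y]-v['c'])/v['f'],np.ones(len(x))]*d[:,None])@v['M'][:3,:3].T+v['M'][:3,3]
def proj(v,P):
    q=(np.atleast_2d(P)-v['M'][:3,3])@v['M'][:3,:3]; return q[:,:2]/q[:,2:]*v['f']+v['c']
HUE=dict(orange=[(5,16,150,60)],blue=[(105,125,120,30)],yellow=[(20,32,150,70)],red=[(0,4,150,60),(172,180,150,60)],green=[(60,95,90,30)])
def mask(v,col):
    h=cv2.cvtColor(v['p'],cv2.COLOR_RGB2HSV); m=np.zeros(h.shape[:2],bool)
    for a,b,s,w in HUE[col]: m|=(h[...,0]>=a)&(h[...,0]<=b)&(h[...,1]>=s)&(h[...,2]>=w)
    return m
def blobs(m,amin=15):
    n,l,s,c=cv2.connectedComponentsWithStats(m.astype(np.uint8)); return [(l==i,s[i],c[i]) for i in range(1,n) if s[i,4]>=amin]
def rect(v,m,z):
    "min-area rectangle of the mask's outline cast on plane z: centre, sides, angle of long side"
    cs,_=cv2.findContours(m.astype(np.uint8),cv2.RETR_EXTERNAL,cv2.CHAIN_APPROX_NONE)
    c=max(cs,key=cv2.contourArea)[:,0]; P=onplane(v,c,z)[:,:2]
    (cx,cy),(w,h),a=cv2.minAreaRect((P*1000).astype(np.float32))
    if w<h: w,h,a=h,w,a+90
    return np.array([cx,cy])/1000,(w,h),np.radians((a+90)%180-90)
E
python3 - <<'E'
from h import *
for t in ['top0','scene0']:
    v=load(t)
    for col in HUE:
        for m,s,c in blobs(mask(v,col),20):
            P=cloud(v,m); med=np.median(P,0)
            if not(0.25<med[0]<0.85 and -.35<med[1]<.35): continue
            top=P[P[:,2]>np.percentile(P[:,2],60)-.004]
            r=rect(v,m,dict(orange=.032,blue=.032,yellow=.046,red=.078).get(col,.03))
            print(t,col,s.tolist(),np.round(med,3),'zmax',round(np.percentile(P[:,2],95),3),'rect',np.round(r[0],4),np.round(r[1],1),round(r[2],3))
E
```

```text
top0 orange [271, 208, 37, 28, 681] [ 0.479 -0.045  0.031] zmax 0.037 rect [ 0.479 -0.045] [102.1  63.1] 1.377
top0 blue [221, 199, 35, 24, 587] [0.496 0.113 0.031] zmax 0.037 rect [0.4965 0.114 ] [98.1 58.5] 1.443
top0 yellow [278, 178, 17, 10, 121] [ 0.596 -0.024  0.045] zmax 0.05 rect [ 0.5962 -0.0248] [49.4 26.4] 1.526
top0 yellow [300, 181, 42, 13, 330] [ 0.594 -0.133  0.045] zmax 0.05 rect [ 0.5935 -0.1306] [125.4  27.1] 1.544
top0 yellow [318, 211, 6, 6, 26] [ 0.515 -0.14   0.01 ] zmax 0.016 rect [ 0.5082 -0.1379] [15.1 15. ] -1.0
top0 red [182, 160, 27, 26, 542] [0.582 0.245 0.11 ] zmax 0.115 rect [0.5901 0.2513] [79.2 77.4] -0.649
top0 red [271, 174, 8, 9, 58] [0.598 0.011 0.077] zmax 0.084 rect [0.5971 0.0114] [24.9 21. ] 0.104
top0 green [266, 152, 15, 8, 47] [0.674 0.027 0.051] zmax 0.06 rect [0.6822 0.0255] [44.5 20.8] -1.394
top0 green [297, 161, 5, 7, 26] [ 0.667 -0.057  0.023] zmax 0.029 rect [ 0.6633 -0.0576] [19.6 12.5] 0.096
scene0 orange [279, 204, 32, 33, 617] [ 0.486 -0.035  0.032] zmax 0.036 rect [ 0.4864 -0.0366] [110.   65.6] 1.386
scene0 blue [308, 241, 36, 34, 593] [0.5   0.12  0.033] zmax 0.036 rect [0.4998 0.1217] [101.4  57.9] 1.445
scene0 yellow [233, 202, 27, 31, 247] [ 0.598 -0.128  0.047] zmax 0.05 rect [ 0.5973 -0.1265] [125.6  24.1] 1.536
scene0 yellow [259, 232, 12, 18, 91] [ 0.603 -0.027  0.046] zmax 0.05 rect [ 0.5997 -0.0195] [57.5 23. ] 1.535
scene0 yellow [273, 248, 8, 7, 23] [0.603 0.025 0.044] zmax 0.048 rect [0.6013 0.0253] [22.9 10. ] -0.124
scene0 red [270, 239, 10, 10, 72] [0.601 0.018 0.078] zmax 0.081 rect [0.6035 0.0185] [29.5 24.8] 0.914
scene0 red [322, 280, 33, 30, 766] [0.584 0.248 0.111] zmax 0.114 rect [0.5693 0.2387] [81.  80.2] -0.946
scene0 green [246, 269, 14, 11, 35] [0.703 0.052 0.05 ] zmax 0.055 rect [0.6923 0.0405] [44.1 17.1] -0.099
```

Request:
{"op": "send_rows", "data": {"rows": "-0.82 -0.89 -0.3 0;-0.82 -0.89 -0.3 0;-0.82 -0.89 -0.3 0;-0.82 -0.89 -0.3 0;-0.82 -0.89 -0.3 0;-0.82 -0.89 -0.3 0;-0.82 -0.89 -0.3 0;-0.82 -0.89 -0.3 0;-0.82 -0.89 -0.3 0;-0.82 -0.89 -0.3 0", "jaw": -1}}

```text
clock: 0.93
tool_pos: [0.3279, 0.2823, 0.3297]
eef_rot: [0.125, 0.992, -0.002, 0.002]
contact_force: [0.8, -0.3, -0.1]
opening: 1.002
finger_force: 0.0
```

```bash
python3 - <<'E'
from h import *
s=sensors.get_state(); T=np.eye(4);T[:3,:3]=R.from_quat(s['eef_rot']).as_matrix();T[:3,3]=s['tool_pos']
c=eyes.calibration('wrist'); print(c['fov_y'],c['cx'],c['cy']); print(np.round(np.linalg.inv(T)@c['world_from_camera'],3).tolist())
print(s['clock'],s['tool_pos'],np.round(T[:3,:3],3).tolist(),np.round(s['q'],2))
v=load('top0')
h=cv2.cvtColor(v['p'],cv2.COLOR_RGB2GRAY)
for n,px,z in [('black',(366,205),.1),('pot',(358,244),.085),('jar',(273,148),.077)]:
    print(n,onplane(v,[px],z)[0])
E
```

```text
58.438486821439156 279.25146857841725 205.0747354952481
[[0.0, -0.947, -0.32, 0.085], [1.0, 0.0, 0.0, -0.001], [0.0, -0.32, 0.947, -0.145], [0.0, 0.0, 0.0, 1.0]]
0.9333 [0.32788705 0.28230283 0.32973588] [[-0.969, 0.248, 0.003], [0.248, 0.969, -0.004], [-0.004, -0.003, -1.0]] [-0.65  0.32 -0.23  1.98  0.1   0.86  0.38]
black [ 0.53675649 -0.26467098  0.1       ]
pot [ 0.4219199  -0.25156343  0.085     ]
jar [0.69108815 0.0259839  0.077     ]
```

Request:
{"op": "send_rows", "data": {"rows": "-0.94 -0.94 0.2 -0.19;-0.94 -0.94 0.2 -0.19;-0.94 -0.94 0.2 -0.19;-0.94 -0.94 0.2 -0.19;-0.94 -0.94 0.2 -0.19;-0.94 -0.94 0.2 -0.19;-0.94 -0.94 0.2 -0.19;-0.94 -0.94 0.2 -0.19;-0.94 -0.94 0.2 -0.19;-0.94 -0.94 0.2 -0.19"}}

```text
clock: 1.77
tool_pos: [0.5265, -0.0439, 0.2696]
eef_rot: [-0.457, 0.89, 0.0, -0.0]
contact_force: [0.4, 0.2, -0.3]
opening: 0.998
finger_force: 0.0
```

Request:
{"op": "send_rows", "data": {"rows": "0 0 0 -0.067;0 0 0 -0.067;0 0 0 -0.067;0 0 0 -0.067;0 0 0 -0.067;0 0 0 -0.067;0 0 0 -0.067"}}

```text
clock: 2.35
tool_pos: [0.5259, -0.042, 0.27]
eef_rot: [-0.63, 0.777, 0.0, -0.0]
contact_force: [-0.2, 0.0, -1.3]
opening: 0.997
finger_force: 0.0
```

```bash
cat > m.py <<'E'
from h import *
import sys
s=sensors.get_state(); print(s['clock'],np.round(s['tool_pos'],4),np.round(R.from_quat(s['eef_rot']).as_matrix()[:,:2].T,4).tolist(),np.round(s['q'],2))
v=snap('wrist',sys.argv[1])
for col in HUE:
    for m,t,c in blobs(mask(v,col),60):
        P=cloud(v,m); r=rect(v,m,dict(orange=.032,blue=.032,yellow=.046,red=.079,green=.024)[col])
        print(col,t.tolist(),np.round(np.median(P,0),3),'z95',round(np.percentile(P[:,2],95),3),'rect',np.round(r[0],4),np.round(r[1],1),round(r[2],3))
E
python3 m.py w1
```

```text
2.35 [ 0.5259 -0.042   0.27  ] [[-0.2073, -0.9783, 0.0001], [-0.9783, 0.2073, 0.0004]] [ 0.35  0.57 -0.58  1.81  0.39  0.89  2.52]
orange [292, 102, 60, 98, 5602] [ 0.48  -0.048  0.031] z95 0.033 rect [ 0.4804 -0.045 ] [99.6 59.8] 1.382
blue [112, 60, 15, 16, 177] [ 0.663 -0.168  0.012] z95 0.013 rect [ 0.6549 -0.1658] [13.7 12.7] -1.035
blue [303, 248, 53, 78, 3591] [0.497 0.111 0.032] z95 0.033 rect [0.4971 0.1141] [98.  58.3] 1.445
yellow [158, 19, 60, 139, 3443] [ 0.593 -0.136  0.045] z95 0.047 rect [ 0.5932 -0.1285] [126.9  24.2] 1.549
yellow [261, 57, 16, 17, 197] [ 0.515 -0.139  0.012] z95 0.013 rect [ 0.5146 -0.1382] [13.9 13.3] -0.97
yellow [199, 170, 37, 69, 1021] [ 0.595 -0.022  0.045] z95 0.047 rect [ 0.596 -0.014] [75.4 23.5] 1.554
red [205, 228, 28, 25, 521] [0.597 0.01  0.077] z95 0.079 rect [0.5964 0.0093] [25.9 25.3] 0.6
red [262, 414, 43, 6, 176] [0.573 0.209 0.11 ] z95 0.111 rect [0.5803 0.2425] [49.2  7.6] -0.209
green [134, 151, 21, 10, 172] [ 0.662 -0.079  0.024] z95 0.025 rect [ 0.6623 -0.079 ] [21.1  9. ] -0.302
green [138, 171, 21, 13, 157] [ 0.665 -0.056  0.024] z95 0.025 rect [ 0.6657 -0.0556] [21.4  8.6] 0.053
```

View pics/w1.png

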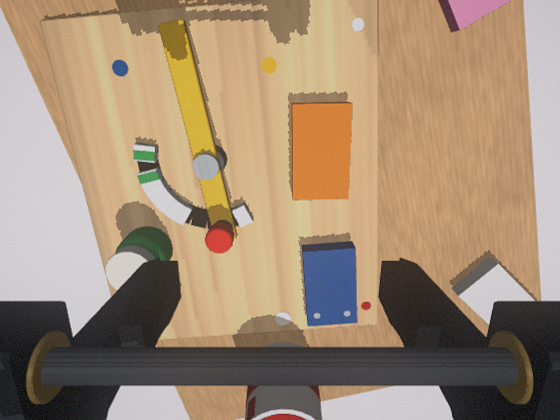

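The wrist view is clear. The orange panel is at (322,150) and the blue panel at (330,287), with a gap of about 60 mm. The knob is at (219,240), the pivot boss at (205,166), the green marks at (145,152) and (148,176), and the jar at (140,255). Next I take the panel with a half turn, because joint 7 is near its limit this way round.

Request:
{"op": "send_rows", "data": {"rows": "0.041 0.146 0 0.19;0.041 0.146 0 0.19;0.041 0.146 0 0.19;0.041 0.146 0 0.19;0.041 0.146 0 0.19;0.041 0.146 0 0.19;0.041 0.146 0 0.19;0.041 0.146 0 0.19;0.041 0.146 0 0.19;0.041 0.146 0 0.19"}}

```text
clock: 3.23
tool_pos: [0.4806, -0.0448, 0.2704]
eef_rot: [-0.082, 0.997, -0.0, 0.0]
contact_force: [-0.0, 0.5, -0.9]
opening: 1.0
finger_force: 0.0
```

Request:
{"op": "send_rows", "data": {"rows": "0 0 0 0.19;0 0 0 0.19;0 0 0 0.19;0 0 0 0.19;0 0 0 0.19;0 0 0 0.19;0 0 0 0.19;0 0 0 0.19;0 0 0 0.19;0 0 0 0.19"}}

```text
clock: 4.07
tool_pos: [0.4807, -0.0447, 0.2703]
eef_rot: [0.493, 0.87, 0.0, 0.0]
contact_force: [-0.1, -0.2, -1.2]
opening: 1.005
finger_force: 0.0
```

Request:
{"op": "send_rows", "data": {"rows": "0 0 0.45 0.117;0 0 0.45 0.117;0 0 0.45 0.117;0 0 0.45 0.117;0 0 0.45 0.117;0 0 0.45 0.117;0 0 0.45 0.117;0 0 0.45 0.117"}}

```text
clock: 4.73
tool_pos: [0.4808, -0.0448, 0.1353]
eef_rot: [0.77, 0.639, 0.0, 0.0]
contact_force: [-0.1, 0.4, 0.0]
opening: 1.0
finger_force: 0.0
```

```bash
python3 m.py w2 | grep -v green
```

```text
4.7333 [ 0.4808 -0.0448  0.1353] [[0.1843, 0.9829, -0.0002], [0.9829, -0.1843, 0.0004]] [-0.14  0.7   0.22  2.1  -0.38  0.38  0.2 ]
orange [236, 127, 90, 139, 11896] [ 0.481 -0.038  0.031] z95 0.033 rect [ 0.4806 -0.0429] [100.9  59.7] 1.38
blue [212, 0, 101, 34, 3000] [0.49  0.074 0.031] z95 0.033 rect [0.4915 0.0724] [59.5 17.8] -0.185
blue [516, 288, 19, 13, 185] [ 0.663 -0.167  0.012] z95 0.013 rect [ 0.6503 -0.1509] [13.5 10.5] -0.185
yellow [432, 62, 42, 133, 3073] [ 0.594 -0.021  0.045] z95 0.046 rect [ 0.5949 -0.014 ] [78.7 24.5] 1.55
yellow [435, 210, 39, 114, 3163] [ 0.594 -0.105  0.045] z95 0.046 rect [ 0.5925 -0.1113] [93.3 25.2] 1.55
yellow [334, 287, 19, 16, 246] [ 0.515 -0.139  0.012] z95 0.013 rect [ 0.5129 -0.1167] [13.1 12.4] -0.185
red [447, 63, 61, 54, 2352] [0.596 0.013 0.077] z95 0.078 rect [0.5948 0.0131] [29.  26.5] -1.235
```

Request:
{"op": "send_rows", "data": {"rows": "0 0 0.13 0;0 0 0.26 0;0 0 0.34 0;0 0 0.385 0;0 0 0.385 0;0 0 0.385 0"}}

```text
clock: 5.28
tool_pos: [0.4805, -0.0451, 0.0197]
eef_rot: [0.77, 0.638, 0.0, -0.0]
contact_force: [0.6, 0.7, 0.3]
opening: 1.0
finger_force: 0.0
```

Request:
{"op": "send_rows", "data": {"rows": "0 0 0 0;0 0 0 0;0 0 0 0;0 0 0 0;0 0 0 0;0 0 0 0;0 0 0 0", "jaw": 1, "force": 12}}

```text
clock: 5.87
tool_pos: [0.4811, -0.045, 0.0204]
eef_rot: [0.77, 0.637, 0.001, 0.0]
contact_force: [0.5, 0.6, 7.2]
opening: 0.677
finger_force: 12.0
```

```bash
python3 m.py w3 | egrep -v 'green|yellow'; python3 -c "
from plant import sensors;s=sensors.get_state();print(s['opening']*88,s['finger_force'],s['contact_force'])"
```

```text
5.8667 [ 0.4811 -0.045   0.0204] [[0.1872, 0.9823, 0.0003], [0.9823, -0.1872, 0.0014]] [-0.04  0.92  0.05  2.13 -0.44  0.1   0.25]
orange [199, 160, 162, 188, 28145] [ 0.483 -0.027  0.031] z95 0.032 rect [ 0.4825 -0.0316] [81.8 59.8] 1.382
59.99264267386797 11.999203562736511 [-0.03900626  1.24200614  6.18428423]
```

Request:
{"op": "send_rows", "data": {"rows": "0.05 -0.007 0 -0.003;0.1 -0.014 0 -0.006;0.14 -0.02 0 -0.0099;0.165 -0.023 0 -0.0099;0.179 -0.024 0 -0.0099;0.179 -0.024 0 -0.0099;0.179 -0.024 0 -0.0099"}}

```text
clock: 6.5
tool_pos: [0.4841, 0.0092, 0.0204]
eef_rot: [0.75, 0.661, 0.001, 0.001]
contact_force: [-0.1, 1.3, 6.2]
opening: 0.679
finger_force: 12.0
```

```bash
python3 m.py w4 | egrep -v 'green|yellow'
```

```text
6.5 [0.4841 0.0092 0.0204] [[0.1257, 0.9921, 0.0002], [0.9921, -0.1257, 0.0015]] [-0.15  0.92  0.06  2.13 -0.46  0.11  0.22]
orange [199, 160, 162, 188, 27834] [0.485 0.027 0.031] z95 0.032 rect [0.4846 0.0228] [81.8 59.8] 1.445
blue [189, 0, 186, 153, 26775] [0.494 0.093 0.031] z95 0.032 rect [0.4939 0.0903] [59.  48.6] -0.125
```

View pics/w4.png

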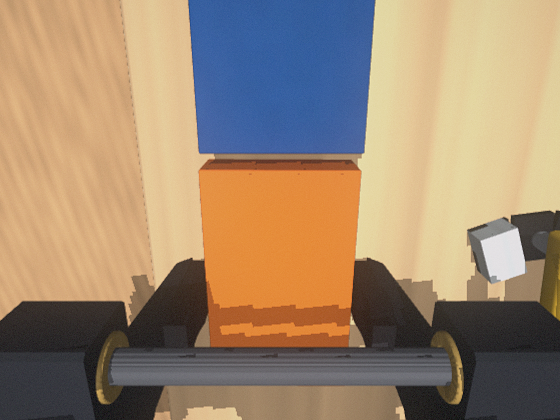

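The blue panel's lower edge is at row 152, columns 201–365. The orange panel's top edge is near row 169, columns 200–360. The gap is a few mm, and the lateral offset needs measuring.

```bash
cat > e.py <<'E'
from h import *
import sys
v=load(sys.argv[1]); yaw=-0.1265; J=np.array([[np.cos(yaw),np.sin(yaw)],[-np.sin(yaw),np.cos(yaw)]])
for col in ['orange','blue']:
    m=mask(v,col).astype(np.uint8); m=max(blobs(m>0,60),key=lambda b:b[1][4])[0].astype(np.uint8)
    cs,_=cv2.findContours(m,cv2.RETR_EXTERNAL,cv2.CHAIN_APPROX_NONE); c=max(cs,key=cv2.contourArea)[:,0]
    c=c[(c[:,1]>2)]
    Q=(onplane(v,c,.032)[:,:2]-[.490,.0652])@J.T*1000
    seam=Q[:,1].max() if col=='orange' else Q[:,1].min()
    near=(abs(Q[:,1]-seam)>5)&(abs(Q[:,1]-seam)<28)
    L=Q[near&(Q[:,0]<0)]; Rr=Q[near&(Q[:,0]>0)]
    s=Q[(abs(Q[:,1]-seam)<3)&(abs(Q[:,0])<27)] if True else 0
    print(col,'seam y %.2f slope %.4f'%(np.median(s[:,1]),np.polyfit(s[:,0],s[:,1],1)[0]),'left x %.2f right x %.2f'%(np.median(L[:,0]),np.median(Rr[:,0])),'slopes',np.round([np.polyfit(L[:,1],L[:,0],1)[0],np.polyfit(Rr[:,1],Rr[:,0],1)[0]],3))
E
python3 e.py w4
```

```text
orange seam y -2.52 slope -0.0006 left x -29.31 right x 29.55 slopes [0.002 0.001]
blue seam y 1.13 slope 0.0007 left x -28.63 right x 29.97 slopes [-0.    -0.001]
```

Request:
{"op": "send_rows", "data": {"rows": "0.008 0.0017 0 0;0.016 0.0017 0 0;0.02 0.0017 0 0;0.022 0.0017 0 0;0.024 0.0017 0 0;0.024 0.0017 0 0"}}

```text
clock: 7.05
tool_pos: [0.4853, 0.0143, 0.0204]
eef_rot: [0.751, 0.66, -0.0, 0.001]
contact_force: [-0.1, -3.4, 5.9]
opening: 0.677
finger_force: 12.0
```

```bash
python3 m.py w5 | egrep -v 'green|yellow';python3 e.py w5; python3 -c "
from plant import sensors;s=sensors.get_state();print(s['contact_force'],s['moment'])"
```

```text
7.05 [0.4853 0.0143 0.0204] [[0.128, 0.9918, -0.002], [0.9918, -0.128, 0.0017]] [-0.17  0.92  0.06  2.12 -0.47  0.11  0.21]
orange [199, 168, 162, 180, 26846] [0.486 0.031 0.031] z95 0.032 rect [0.4857 0.0265] [78.9 59.8] 1.443
blue [186, 0, 186, 167, 29098] [0.494 0.096 0.031] z95 0.032 rect [0.4942 0.093 ] [59.  53.7] -0.128
orange seam y 0.15 slope 0.0062 left x -28.68 right x 30.17 slopes [0.008 0.004]
blue seam y 1.23 slope -0.0017 left x -28.61 right x 29.98 slopes [-0.002 -0.001]
[-0.7348303  -4.02167243  7.08603411] [-0.82278105  0.2191411   0.00607386]
```

Request:
{"op": "send_rows", "data": {"rows": "0.004 0 0 0;0.006 0 0 0;0.006 0 0 0;0.006 0 0 0"}}

```text
clock: 7.43
tool_pos: [0.4854, 0.0149, 0.0204]
eef_rot: [0.751, 0.66, -0.001, 0.002]
contact_force: [-0.7, -5.4, 6.1]
opening: 0.677
finger_force: 12.0
```

```bash
python3 m.py w6 | egrep -v 'green|yellow';python3 e.py w6; python3 -c "
import cv2;i=cv2.imread('pics/w6.png')[120:260,170:390];cv2.imwrite('pics/w6c.png',cv2.resize(i,None,fx=3.5,fy=3.5))"
```

```text
7.4333 [0.4854 0.0149 0.0204] [[0.1286, 0.9917, -0.0034], [0.9917, -0.1286, 0.0019]] [-0.17  0.92  0.07  2.12 -0.47  0.11  0.21]
orange [199, 170, 162, 178, 26622] [0.486 0.031 0.031] z95 0.032 rect [0.4857 0.0267] [78.2 59.9] 1.442
blue [186, 0, 186, 169, 29443] [0.494 0.096 0.031] z95 0.032 rect [0.4942 0.0932] [59.1 54.4] -0.128
orange seam y 0.42 slope -0.0025 left x -28.65 right x 30.18 slopes [0.009 0.007]
blue seam y 1.16 slope -0.0025 left x -28.61 right x 29.98 slopes [-0.003  0.002]
```

View pics/w6c.png

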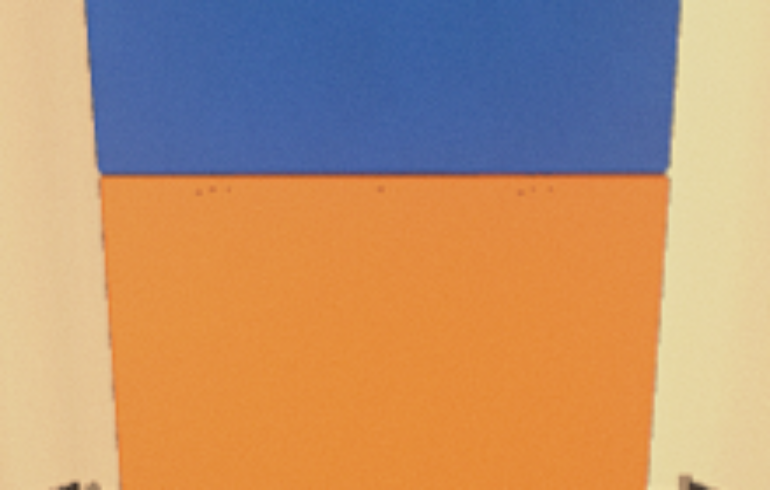

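The seam is closed along its full width (row 175 of the crop) and both side edges are in line at columns 101 and 667. Now I release and rise.

Request:
{"op": "send_rows", "data": {"rows": "-0.003 0 0 0;-0.003 0 0 0"}}

```text
clock: 7.65
tool_pos: [0.4854, 0.0149, 0.0204]
eef_rot: [0.751, 0.66, -0.0, 0.001]
contact_force: [-0.9, -3.8, 6.6]
opening: 0.683
finger_force: 12.0
```

Request:
{"op": "send_rows", "data": {"rows": "0 0 0 0;0 0 0 0;0 0 0 0;0 0 0 0;0 0 0 0;0 0 -0.1 0;0 0 -0.22 0;0 0 -0.36 0;0 0 -0.5 0;0 0 -0.5 0", "jaw": -1}}

```text
clock: 8.48
tool_pos: [0.4885, 0.0168, 0.1756]
eef_rot: [0.75, 0.661, 0.004, 0.003]
contact_force: [1.3, -0.8, -0.1]
opening: 0.998
finger_force: 0.0
```

```bash
python3 m.py w7 ;python3 e.py w7
```

```text
8.4833 [0.4885 0.0168 0.1756] [[0.1265, 0.992, 0.0021], [0.9919, -0.1265, 0.0107]] [-0.32  0.64  0.3   2.06 -0.39  0.49  0.15]
orange [235, 126, 78, 120, 8946] [0.485 0.02  0.031] z95 0.033 rect [0.4845 0.0163] [98.9 59.7] 1.441
orange [413, 171, 14, 19, 70] [0.587 0.02  0.068] z95 0.073 rect [0.5995 0.0087] [15.   7.5] 1.095
blue [230, 0, 86, 126, 10085] [0.496 0.111 0.031] z95 0.033 rect [0.4961 0.1079] [84.5 59. ] 1.446
yellow [404, 161, 34, 98, 1746] [ 0.593 -0.022  0.045] z95 0.046 rect [ 0.5957 -0.0125] [79.3 24.7] 1.55
yellow [318, 324, 16, 13, 164] [ 0.515 -0.139  0.012] z95 0.013 rect [ 0.513  -0.1126] [13.2 12.4] -0.134
yellow [405, 386, 26, 6, 121] [ 0.591 -0.188  0.045] z95 0.046 rect [ 0.592  -0.1884] [23.6  5.9] -0.136
red [204, 0, 15, 7, 77] [0.457 0.157 0.012] z95 0.013 rect [0.4652 0.1443] [8.  3.1] -0.125
red [418, 169, 40, 42, 1243] [0.596 0.014 0.077] z95 0.078 rect [0.5959 0.014 ] [28.3 26.5] 1.322
green [517, 105, 43, 56, 856] [0.677 0.044 0.05 ] z95 0.055 rect [0.6938 0.0358] [47.1 19.1] 0.904
green [480, 233, 25, 13, 237] [ 0.665 -0.055  0.024] z95 0.025 rect [ 0.6657 -0.0554] [20.7  9. ] 0.04
green [475, 258, 26, 12, 224] [ 0.662 -0.079  0.024] z95 0.025 rect [ 0.6627 -0.0788] [21.1  9.3] -0.294
orange seam y 0.13 slope -0.0012 left x -28.61 right x 30.22 slopes [-0.003 -0.004]
blue seam y 1.62 slope -0.0030 left x -28.34 right x 29.59 slopes [-0.004  0.011]
```

View pics/w7.png

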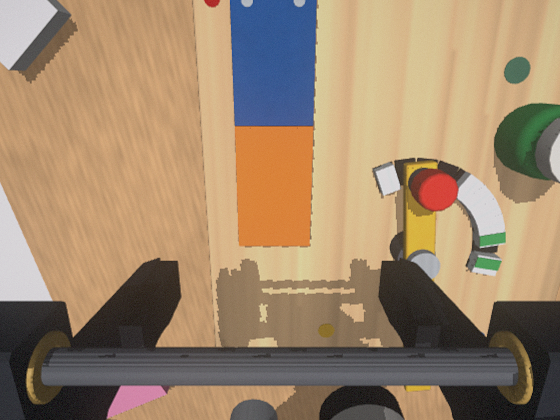

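The panel stays butted after release, with the seam at row 126. The knob is at (434,188) and the lock hole lies between the green marks at (492,240) and (487,264). Next I hover over the knob with the jaws half open.

Request:
{"op": "send_rows", "data": {"rows": "0.028 0.12 0 -0.017;0.028 0.24 0 -0.017;0.028 0.32 0.1 -0.017;0.028 0.358 0.2 -0.017;0.028 0.358 0.2 -0.017;0.028 0.358 0.2 -0.017", "jaw": 0}}

```text
clock: 9.03
tool_pos: [0.5904, 0.0118, 0.1069]
eef_rot: [0.714, 0.7, -0.002, -0.002]
contact_force: [0.4, -0.0, 0.2]
opening: 0.574
finger_force: 0.0
```

```bash
python3 m.py w8 | egrep 'red|^[0-9]'; python3 -c "
from h import *
v=load('w8');b=max(blobs(mask(v,'red')),key=lambda b:b[1][4])[0]
P=cloud(v,b);t=P[P[:,2]>.0755];print(len(t),t[:,:2].min(0),t[:,:2].max(0),(t.min(0)+t.max(0))/2)
c,r=cv2.minEnclosingCircle((t[:,:2]*1000).astype('float32'));print(c,r)"
```

```text
9.0333 [0.5904 0.0118 0.1069] [[0.0197, 0.9998, 0.0], [0.9998, -0.0197, -0.0065]] [-0.24  0.85  0.25  1.79 -0.36  0.56  0.22]
red [270, 213, 52, 57, 2223] [0.598 0.015 0.077] z95 0.078 rect [0.5973 0.0162] [30.8 25.9] 1.555
1824 [ 0.58423239 -0.00084033] [0.61049934 0.02526704] [0.59736587 0.01221336 0.07745669]
(597.6277465820312, 11.90490436553955) 13.44645881652832
```

Request:
{"op": "send_rows", "data": {"rows": "0 0.022 0.04 0;0 0.022 0.08 0;0 0.022 0.12 0;0 0.022 0.155 0;0 0.022 0.17 0;0 0.022 0.17 0;0 0.022 0.17 0"}}

```text
clock: 9.67
tool_pos: [0.5991, 0.0116, 0.0584]
eef_rot: [0.714, 0.7, -0.0, -0.0]
contact_force: [0.7, 0.3, -0.1]
opening: 0.5
finger_force: 0.0
```

Request:
{"op": "send_rows", "data": {"rows": "0 -0.005 0.01 0;0 -0.005 0.019 0;0 -0.005 0.019 0"}}

```text
clock: 9.92
tool_pos: [0.5976, 0.0117, 0.0528]
eef_rot: [0.714, 0.7, -0.0, -0.0]
contact_force: [-0.6, 0.0, 0.2]
opening: 0.503
finger_force: 0.0
```

Request:
{"op": "send_rows", "data": {"rows": "0 0 0 0;0 0 0 0;0 0 0 0;0 0 0 0;0 0 0 0", "jaw": 1, "force": 25}}

```text
clock: 10.33
tool_pos: [0.5983, 0.0117, 0.0532]
eef_rot: [0.714, 0.7, 0.0, 0.0]
contact_force: [1.3, 0.6, -0.1]
opening: 0.303
finger_force: 25.0
```

Request:
{"op": "send_rows", "data": {"rows": "0 0 -0.01 0;0 0 -0.02 0;0 0 -0.03 0;0 0 -0.04 0;0 0 -0.046 0;0 0 -0.046 0;0 0 -0.046 0"}}

```text
clock: 10.92
tool_pos: [0.5977, 0.0117, 0.0667]
eef_rot: [0.714, 0.7, -0.0, -0.0]
contact_force: [1.7, -1.4, -6.9]
opening: 0.303
finger_force: 25.0
```

```bash
python3 m.py w9 | egrep 'red|^[0-9]'; python3 -c "
from h import *
s=sensors.get_state();print(s['contact_force'],s['opening']*88)
v=load('w9');b=max(blobs(mask(v,'red')),key=lambda b:b[1][4])[0]
P=cloud(v,b);print(np.percentile(P[:,2],[50,90,98]))"
```

```text
10.9167 [0.5977 0.0117 0.0667] [[0.0196, 0.9998, 0.0], [0.9998, -0.0196, -0.0002]] [-0.22  0.91  0.22  1.78 -0.38  0.49  0.23]
red [243, 257, 73, 80, 4550] [0.597 0.016 0.09 ] z95 0.092 rect [0.597  0.0088] [37.1 29.5] 1.332
[ 1.98268098 -0.06309392 -7.22620662] 26.748200933000945
[0.09031318 0.09127303 0.09174941]
```

Knob gripped and lifted about 13.5 mm, with 7 N on the wrist as expected. Now I start the swing along the 70 mm arc.

Request:
{"op": "send_rows", "data": {"rows": "-0.0015 0.0233 0 0.0159;-0.0052 0.0463 0 0.0318;-0.0112 0.0688 0 0.0477;-0.0195 0.0906 0 0.0637;-0.0299 0.1115 0 0.0796;-0.0424 0.1312 0 0.0955;-0.0567 0.1496 0 0.1114;-0.0728 0.1665 0 0.1273;-0.0905 0.1817 0 0.1432;-0.1097 0.195 0 0.1592"}}

```text
clock: 11.8
tool_pos: [0.655, -0.0192, 0.0658]
eef_rot: [0.963, 0.271, -0.001, -0.003]
contact_force: [1.2, 3.1, -6.4]
opening: 0.304
finger_force: 25.0
```

Request:
{"op": "send_rows", "data": {"rows": "0 0 0 0;0 0 0 0"}}

```text
clock: 11.97
tool_pos: [0.6563, -0.0212, 0.0664]
eef_rot: [0.962, 0.274, 0.001, -0.0]
contact_force: [4.2, 2.0, -6.6]
opening: 0.306
finger_force: 25.0
```

```bash
python3 m.py w10 | egrep -v 'yellow'; python3 -c "
from h import *
s=sensors.get_state();print(s['contact_force'],s['opening']*88)"
```

```text
11.9667 [ 0.6563 -0.0212  0.0664] [[0.8502, 0.5265, 0.0014], [0.5265, -0.8502, -0.0003]] [-0.29  1.02  0.51  1.6  -0.69  0.71 -0.46]
orange [47, 335, 14, 12, 75] [0.52  0.059 0.018] z95 0.022 rect [0.5352 0.0565] [10.6  2.8] -0.243
orange [1, 386, 60, 34, 1744] [0.483 0.052 0.032] z95 0.032 rect [0.4839 0.0535] [35.4 26. ] -1.015
blue [0, 334, 22, 13, 166] [0.521 0.08  0.031] z95 0.032 rect [0.5228 0.0789] [12.3  8.3] -1.015
blue [0, 386, 14, 18, 137] [0.485 0.069 0.032] z95 0.032 rect [0.4835 0.0698] [17.2  6.2] -0.116
red [243, 257, 73, 80, 4258] [ 0.659 -0.02   0.09 ] z95 0.091 rect [ 0.6536 -0.0228] [37.1 29.3] 0.696
green [200, 68, 72, 24, 368] [0.72  0.036 0.049] z95 0.051 rect [0.7165 0.0395] [34.1  7.3] -1.219
green [330, 235, 29, 29, 441] [ 0.669 -0.055  0.024] z95 0.025 rect [ 0.6691 -0.0554] [15.4  9.6] 0.045
green [354, 262, 39, 32, 570] [ 0.664 -0.079  0.024] z95 0.025 rect [ 0.663  -0.0791] [21.7  9.6] -0.295
[ 4.46469801  2.68132283 -6.0197071 ] 27.012814037348477
```

View pics/w10.png

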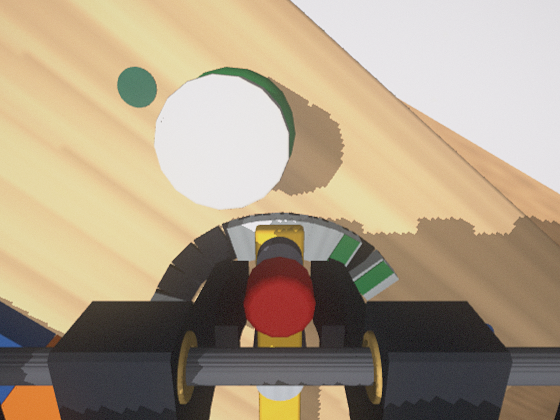

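The swing is on course: the knob is at (280,298), the pin is heading for the marks at (345,250) and (373,278), and the jar is clear. I go on to just short of the hole, correcting the arc radius slightly.

Request:
{"op": "send_rows", "data": {"rows": "0.0028 0.0258 0 0.0159;-0.0006 0.0488 0 0.0318;-0.0064 0.0714 0 0.0477;-0.0144 0.0933 0 0.0637;-0.0246 0.1143 0 0.0796;-0.0368 0.1342 0 0.0955;-0.0368 0.1342 0 0.0955;-0.0368 0.1342 0 0.0955"}}

```text
clock: 12.68
tool_pos: [0.6665, -0.0636, 0.0666]
eef_rot: [1.0, -0.023, -0.001, 0.001]
contact_force: [1.4, -1.6, -6.3]
opening: 0.306
finger_force: 25.0
```

```bash
python3 m.py w11 | egrep -v 'blue|orange'; python3 -c "
from h import *
s=sensors.get_state();print(s['contact_force'],s['opening']*88)"
```

```text
12.6833 [ 0.6665 -0.0636  0.0666] [[0.9989, -0.0462, -0.0011], [-0.0462, -0.9989, 0.0016]] [-0.29  1.08  0.67  1.56 -0.84  0.81 -0.9 ]
yellow [256, 225, 49, 34, 712] [ 0.678 -0.067  0.045] z95 0.046 rect [ 0.674  -0.0653] [23.3 17.4] 1.524
yellow [254, 329, 45, 19, 532] [ 0.616 -0.059  0.045] z95 0.089 rect [ 0.6181 -0.0607] [23.3 11.5] 1.503
yellow [253, 391, 42, 29, 881] [ 0.57  -0.056  0.045] z95 0.046 rect [ 0.5722 -0.0569] [23.1 20.6] 1.502
red [244, 257, 72, 80, 4270] [ 0.67  -0.065  0.09 ] z95 0.091 rect [ 0.6634 -0.064 ] [37.2 29.2] 0.135
green [33, 151, 105, 67, 1394] [0.711 0.008 0.05 ] z95 0.054 rect [0.7061 0.0299] [54.4 23. ] 0.949
green [252, 221, 18, 20, 73] [ 0.675 -0.052  0.024] z95 0.025 rect [ 0.6713 -0.0553] [10.9  9.2] 0.034
green [303, 223, 17, 39, 379] [ 0.665 -0.081  0.024] z95 0.025 rect [ 0.663  -0.0821] [22.9  8.6] 0.001
[ 0.25989036 -1.85595842 -6.58245332] 26.664382033908467
```

View pics/w11.png

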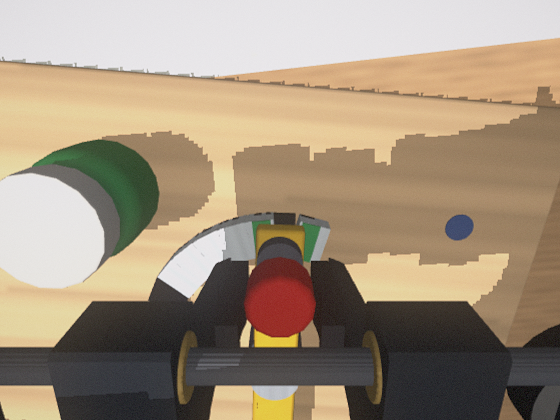

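The pin is about 3.5 mm short of the hole, between the marks at (262,232) and (311,241). I lower it until it rests lightly on the plate and creep across.

Request:
{"op": "send_rows", "data": {"rows": "0 0 0.006 0;0 0 0.012 0;0 0 0.017 0;0 0 0.017 0"}}

```text
clock: 13.07
tool_pos: [0.6666, -0.0628, 0.0616]
eef_rot: [1.0, -0.024, -0.001, 0.0]
contact_force: [-2.7, -2.2, -3.8]
opening: 0.305
finger_force: 25.0
```

Request:
{"op": "send_rows", "data": {"rows": "0 0.002 0 0.0012;0 0.004 0 0.0024;0 0.006 0 0.0036;0 0.006 0 0.0036"}}

```text
clock: 13.4
tool_pos: [0.6666, -0.0635, 0.0613]
eef_rot: [0.999, -0.036, -0.001, -0.001]
contact_force: [-3.2, 0.6, -4.3]
opening: 0.307
finger_force: 25.0
```

Request:
{"op": "send_rows", "data": {"rows": "0 0.001 0 0.0008;0 0.002 0 0.0016;0 0.003 0 0.0024;0 0.003 0 0.0024"}}

```text
clock: 13.73
tool_pos: [0.6666, -0.0643, 0.0612]
eef_rot: [0.999, -0.043, -0.001, -0.001]
contact_force: [-3.6, 1.2, -6.5]
opening: 0.308
finger_force: 25.0
```

Request:
{"op": "send_rows", "data": {"rows": "0 0.002 0 0.001;0 0.004 0 0.002;0 0.005 0 0.003;0 0.005 0 0.003"}}

```text
clock: 14.07
tool_pos: [0.6664, -0.0663, 0.0613]
eef_rot: [0.999, -0.053, -0.001, -0.0]
contact_force: [-4.6, 3.0, -5.8]
opening: 0.301
finger_force: 25.0
```

```bash
python3 m.py w12 | egrep -v 'blue|orange'; python3 -c "
from h import *
s=sensors.get_state();print(s['contact_force'],s['opening']*88)
for t in ['w9','w11','w12']:
    v=load(t);b=max(blobs(mask(v,'red')),key=lambda b:b[1][4])[0];P=cloud(v,b);print(t,np.percentile(P[:,2],[50,90]))"
```

```text
14.0667 [ 0.6664 -0.0663  0.0613] [[0.9944, -0.1061, -0.0015], [-0.1061, -0.9944, -0.0007]] [-0.29  1.09  0.67  1.56 -0.86  0.82 -0.94]
yellow [255, 229, 50, 36, 792] [ 0.678 -0.07   0.045] z95 0.046 rect [ 0.6741 -0.0685] [23.4 17.4] 1.402
yellow [255, 331, 46, 17, 524] [ 0.62  -0.061  0.045] z95 0.047 rect [ 0.6217 -0.0619] [23.3  9.8] 1.444
yellow [256, 401, 42, 19, 559] [ 0.572 -0.055  0.045] z95 0.046 rect [ 0.5749 -0.0562] [23. 13.] 1.466
red [244, 258, 72, 79, 4318] [ 0.67  -0.068  0.085] z95 0.086 rect [ 0.6669 -0.0676] [35.3 28.1] -0.105
green [17, 167, 111, 72, 1739] [0.709 0.007 0.05 ] z95 0.055 rect [0.7045 0.0308] [56.2 24.9] 0.892
green [246, 225, 18, 39, 222] [ 0.671 -0.053  0.024] z95 0.025 rect [ 0.6674 -0.0521] [22.9  8.6] -0.371
green [297, 226, 18, 39, 238] [ 0.667 -0.082  0.024] z95 0.025 rect [ 0.6634 -0.083 ] [22.8  8.6] 0.112
[-4.49736976  0.79146173 -5.71954106] 26.74386850375323
w9 [0.09031318 0.09127303]
w11 [0.0903261  0.09120223]
w12 [0.08501776 0.08589592]
```

The green marks now sit symmetrically about the bar (columns 255 and 306, bar centre 280). The knob has come down with the pin tip entering the hole, so I lower further.

Request:
{"op": "send_rows", "data": {"rows": "0 0 0.006 0;0 0 0.012 0;0 0 0.017 0;0 0 0.017 0"}}

```text
clock: 14.45
tool_pos: [0.6664, -0.0664, 0.0561]
eef_rot: [0.999, -0.053, -0.001, -0.0]
contact_force: [-4.3, 2.4, -4.3]
opening: 0.302
finger_force: 25.0
```

```bash
python3 -c "
from h import *
s=sensors.get_state();print(s['contact_force'],s['opening']*88,s['tool_pos'])
v=snap('wrist','w13');b=max(blobs(mask(v,'red')),key=lambda b:b[1][4])[0];P=cloud(v,b);print(np.percentile(P[:,2],[50,90]))"
```

```text
[-4.26746397  2.36275889 -4.34299486] 26.6195948621042 [ 0.66637285 -0.06636743  0.05613213]
[0.07977215 0.08069203]
```

Request:
{"op": "send_rows", "data": {"rows": "0 0 0.004 0;0 0 0.009 0;0 0 0.009 0"}}

```text
clock: 14.75
tool_pos: [0.6664, -0.0664, 0.0536]
eef_rot: [0.999, -0.053, -0.001, -0.0]
contact_force: [-4.3, 2.7, -4.3]
opening: 0.311
finger_force: 25.0
```

Request:
{"op": "send_rows", "data": {"rows": "0 0 0 0;0 0 0 0;0 0 0 0;0 0 0 0;0 0 -0.06 0;0 0 -0.14 0;0 0 -0.26 0;0 0 -0.4 0;-0.1 0 -0.5 0;-0.2 0 -0.6 0", "jaw": 0}}

```text
clock: 15.58
tool_pos: [0.6099, -0.0617, 0.2353]
eef_rot: [0.999, -0.053, 0.003, 0.001]
contact_force: [-0.7, 0.5, 0.4]
opening: 0.501
finger_force: 0.0
```

Request:
{"op": "send_rows", "data": {"rows": "-0.1 0 0 0;-0.2 0 0 0;-0.3 0 0 0;-0.3 0 0 0;-0.3 0 0 0"}}

```text
clock: 16.0
tool_pos: [0.5187, -0.0511, 0.2336]
eef_rot: [0.999, -0.054, 0.001, -0.0]
contact_force: [-0.3, 0.3, 0.2]
opening: 0.501
finger_force: 0.0
```

```bash
python3 m.py w14; python3 e.py w14; python3 -c "
from h import *
v=load('w14');b=max(blobs(mask(v,'red')&(v['d']>0)),key=lambda b:b[1][4])[0];P=cloud(v,b);print(np.percentile(P[:,2],[50,90,98]))"
```

```text
16.0 [ 0.5187 -0.0511  0.2336] [[0.9943, -0.1069, 0.0016], [-0.1069, -0.9943, -0.0007]] [-0.47  0.71  0.84  1.91 -0.7   0.84 -0.93]
orange [162, 177, 104, 63, 6056] [0.488 0.016 0.031] z95 0.033 rect [0.4869 0.0152] [99.5 64. ] 1.448
blue [57, 179, 108, 59, 5523] [0.498 0.114 0.032] z95 0.033 rect [0.4976 0.1144] [98.5 59. ] 1.446
yellow [264, 0, 30, 75, 1884] [ 0.633 -0.063  0.045] z95 0.047 rect [ 0.6315 -0.0634] [55.5 23.2] -0.12
yellow [263, 95, 28, 136, 3337] [ 0.529 -0.05   0.045] z95 0.047 rect [ 0.5258 -0.05  ] [124.6  23.5] -0.127
yellow [360, 153, 15, 15, 183] [ 0.515 -0.139  0.012] z95 0.013 rect [ 0.523 -0.132] [13.1 12.6] -0.038
red [266, 0, 25, 6, 114] [ 0.653 -0.066  0.075] z95 0.078 rect [ 0.6516 -0.0655] [17.1  3.2] 1.464
red [83, 238, 10, 10, 76] [0.457 0.161 0.012] z95 0.013 rect [0.4834 0.12  ] [8.7 7.8] -0.272
green [97, 0, 20, 8, 124] [0.679 0.082 0.012] z95 0.013 rect [0.6757 0.0775] [16.   5.3] 1.464
green [144, 0, 42, 9, 245] [0.668 0.025 0.037] z95 0.048 rect [0.6701 0.0289] [34.6  6. ] 1.464
orange seam y -0.72 slope -0.0001 left x -28.21 right x 34.73 slopes [ 0.039 -0.035]
blue seam y 1.19 slope -0.0048 left x -27.03 right x 29.96 slopes [0.034 0.041]
[0.07483244 0.07708788 0.07783451]
```

View pics/w14.png

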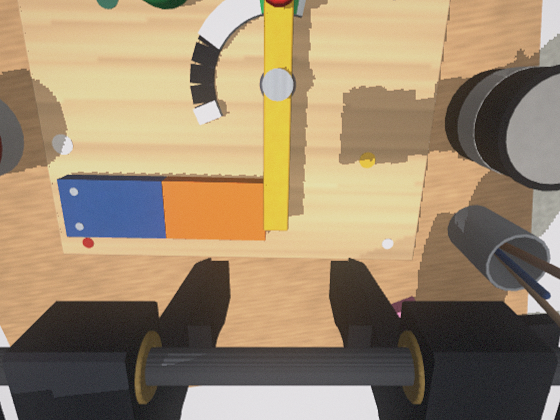

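The bar lies at −0.127 rad, which is the jig yaw, so the arm is at angle 0. The knob's top is at 77.8 mm, so the plunger is fully home. The panels are still butted at column 164, the tin and pot are untouched, and the gripper is clear, so I hand the job in.

```bash
python3 -c "
from plant import finish_job
print(finish_job())"
```

```text
the job is handed in; nothing more can be done
None
```

The job is handed in at about 16 s on the robot's clock: the orange panel is butted and in line with the blue one, and the swing arm is locked with its plunger home between the green marks. The robot touched neither the tins, the jar nor the brush pot; I made no separate before-and-after check of their positions.

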